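Rock the bolt scuttle on its front edge to empty it into the pan

TASK

Slide the shallow steel pan end-on up against the front of the tipping stand, in line with the stand, so that it lies under the scuttle's lip. Then, without lifting the heavy scuttle off the stand, rock it forward on its front base edge until all six bolts have slid out into the pan, and let it gently back down until it stands flat on the stand again, its front edge still behind the two lugs. Leave the oil can and the ring gear where they are.

Things in the scene. Friction and masses are not known exactly. Their poses are not given: they have to be found in the camera images.
- tip_stand: Low fixed steel riser on the bench, 200 mm long (x), 150 mm wide (y; foot flanges 5 mm high to y = +-96), flat deck 70 mm above the bench. Origin: bench level under the middle of the deck; +x is the direction in which the scuttle pours, z up. Upright front face at x = +100 mm. Two lugs at its front corners (x = 100 to 106, y = +-58 to +-75, up to z = 84 mm) keep the scuttle's front edge in place.
- stand_pivot (a point): Where the middle of the scuttle's pivot rod belongs: x = +94 mm, y = 0, 74 mm above the bench in the stand's frame; axes as the stand's. The scuttle rocks about the y axis through this point: pushed forward high on its back wall it rises towards +x.
- scuttle: Grey steel bolt scuttle, loose on the stand, 1.3 to 1.7 kg empty, slippery inside. Origin: middle of its underside; +x to the pouring lip, z up. Base 170 (x) by 110 mm (y), floor 8 mm thick, walls 3; upright back wall 130 mm high with an 8 mm bead along its top. Front wall leans out 45 deg. Bolts slide out at 53 to 65 deg tilt; past about 75 deg it falls over forward, short of that it falls back.
- scuttle_toe (a point): Middle of the axis of the pivot rod (8 mm thick, 136 mm long) that is the scuttle's front base edge: x = +79.5 mm, y = 0, z = 4 mm in the scuttle's frame.
- scuttle_back (a point): Place to push: outer face of the scuttle's upright back wall, midway across, 115 mm above its underside (x = -85, y = 0 in the scuttle's frame; axes as the scuttle's). About 10 to 16 N towards +x start it rocking, less as it rises; let up, it falls back, so it must be followed down.
- scuttle_lip (a point): Middle of the pouring lip's edge, 96 mm wide: x = +151, z = 72 mm in the scuttle's frame. With the scuttle tilted 65 deg it is about 85 mm in front of the stand's front face and 40 mm above the bench.
- pan: Shallow rectangular folded steel pan, rusty, loose on the bench, 272 mm long (x) by 128 mm wide (y), walls 2 mm thick and 25 mm high, 0.6 kg. Origin: middle of its underside. It starts 100 to 140 mm in front of the stand, roughly in line. Home: one end wall against the stand's front face, its origin then 236 mm from the stand's origin along the stand's x.
- bolt_1_mid (a point): Middle of one of six alike M12 hexagon bolts, 45 mm long, head 22 mm across, 55 g; its z runs from head to tip. All start lying on the scuttle's floor.
- bolt_2_mid (a point): Middle of one of six alike M12 hexagon bolts, 45 mm long, head 22 mm across, 55 g; its z runs from head to tip. All start lying on the scuttle's floor.
- bolt_3_mid (a point): Middle of one of six alike M12 hexagon bolts, 45 mm long, head 22 mm across, 55 g; its z runs from head to tip. All start lying on the scuttle's floor.
- bolt_4_mid (a point): Middle of one of six alike M12 hexagon bolts, 45 mm long, head 22 mm across, 55 g; its z runs from head to tip. All start lying on the scuttle's floor.
- bolt_5_mid (a point): Middle of one of six alike M12 hexagon bolts, 45 mm long, head 22 mm across, 55 g; its z runs from head to tip. All start lying on the scuttle's floor.
- bolt_6_mid (a point): Middle of one of six alike M12 hexagon bolts, 45 mm long, head 22 mm across, 55 g; its z runs from head to tip. All start lying on the scuttle's floor.
- oil_can: Bystander: dark oil can with thin spout, 65 x 79 x 167 mm, stands beyond the stand, away from the robot. Origin under its middle.
- ring_gear: Bystander: flat toothed ring, 112 mm across, 11 mm high, lies beyond the pan, away from the robot. Origin under its middle.

How it is judged:
By the outcome, as a careful person would: the job done as asked, in the order asked, and still so for the second after the job is handed in, with the robot touching nothing.
It also fails if it takes over 67 s, if anything falls off the work surface, if the arm or the gripper's body presses on something with over 40 N, if the wrist force passes 120 N, or if a joint passes its speed limit or range.

ROBOT

A 7-joint arm with a two-finger parallel gripper is mounted at the origin on a cart in front of the work surface, level with it; the furniture and walls round the work are solid. World frame = base frame: x ahead of the robot, y to its left, z up, the work surface at z = 0. Lengths are in mm, angles in rad, forces in N, time in s.
With the tool pointing down it reaches from about 400 to 875 mm from the base axis. Payload 4.4 kg.
Tool frame: the origin (TCP) lies midway between the tips of the shut fingers; the grasp point (between the pads) lies 19 mm behind it; z points along the fingers, y is the direction in which the jaws open and shut (so a half turn about z gives the same grasp; the last joint's range is limited). The gripper opens to 85 mm and grips with 20 to 120 N. Pads are 22 mm wide; open, the fingers measure 114 mm over their backs; the gripper's body (76 mm by 85 mm) begins 54 mm behind the grasp point. The pads swing forward as they close: fully open they stand 13 mm farther back than shut.
Start: joints at [-1.239, 0.628, 0.038, 1.517, -0.027, 0.996, -0.02], TCP at [251.782, 599.269, 231.313] pointing down, gripper open.
Joint ranges: [-3.06, 3.06], [-0.37, 2.12], [-1.25, 1.32], [0.18, 2.47], [-1.1, 4.24], [0.23, 1.98], [-2.94, 2.94]. Speed limits (rad/s): [2.57, 2.57, 3.14, 3.14, 3.14, 3.14, 3.14].

INTERFACE

Orientations are given as [roll, pitch, yaw] about the fixed x, y, z axes, in that order (R = Rz(yaw) Ry(pitch) Rx(roll)).
In Python, from bench import ctrl gives the robot as it stands.
- The arm moves only by the tool arm_command, never from a script. Its argument "moves" is a list that holds one entry, the list of rows, each a list of 5 numbers: the shift along the tool's x, y, z in m, then the turn about the tool's z in rad, then the gripper's target within -1 to 1 (shut at 1, half-way at 0, fully open at -1). A call has 1 to 20 rows; each row shifts and turns the commanded pose from where the row before left it, along the tool's axes as they then stand; what a row does not reach is not made up. A row lasts 1/12 s, in which the tool goes at most 41.7 mm and 7.16 degrees, less where a joint would pass 70% of its speed; a pose out of reach is approached as far as the arm can. A call is refused whole if a number of a shift passes 0.0417 or a number of a turn 0.125, either way. A call with a gripper value outside its range is refused whole. The fingers move at their own pace and stop on an object; "newtons" is the grip in N (left out, the last holds). Time passes only in rows, so rows that do not move let the fingers close. It gives the time, the measured TCP pose, the force and the opening at its end, in the units of the state.
- ctrl.sense(): the state, without advancing time (a new reading comes with each control period).
- ctrl.grab_frame(name): name is "scene" or "top" or "wrist"; returns (picture, depth): 384x512x3 uint8, red, green, blue; 384x512 float32, mm along the optical axis (not along the pixel's ray), 0 where there is no reading.
- ctrl.camera_params(name): a dict with "K" (3x3 intrinsics, pixels), "rvec" (rotation vector, rad) and "tvec" (3), from world to camera coordinates, as OpenCV has them. Camera axes: x right, y down, z forward; pixel columns grow to the right and rows downward; lengths in mm; the calibration is good to about 2 mm. The wrist camera is an equidistant fisheye: a pixel r from the principal point sees the ray r / f radians off the axis. A picture is of the moment at which its call begins: read the wrist's pose just before it. camera_params takes no time and is no camera call; for the wrist camera it gives the pose at the moment of the call.
- ctrl.sign_off(): hands the job in, once; it reports no verdict.
The state is a dict: "t": time; "qpos": joint angles; "joint_velocities": joint speeds; "joint_torque": joint torques, N m; "tcp_pos": TCP position; "ee_rot": TCP orientation; "wrist_force": force on the tool from outside, world axes, zero at the start; "ft_torque": the same for the moment, N m; "grip_width": finger opening in mm.
Only numpy, scipy, OpenCV 4.12 (cv2) and the standard library are available. Lean on these libraries where they do the work, as an engineer would, in place of code of your own. Each camera call takes 0.05 s, during which the arm holds its last target.

## Working session

There is one attempt and no reset: what is moved stays moved. The work goes in short steps, Python scripts to look and compute and a tool call to move; the robot and the scene stay as the last step left them, time stands still between calls to the robot, and variables do not carry over. Pictures are saved under pics/ and viewed, and the job is handed in when it is done.

Besides the shell and the picture viewer there is one more tool, called by a JSON object that holds its "method" and its "body", one argument or row to a line. arm_command: Moves the arm, as the interface text tells. Its arguments: {"type":"object","properties":{"moves":{"type":"array","items":{"type":"array","items":{"type":"array","items":{"type":"number"}}}},"newtons":{"type":"number"}},"required":["moves"]}

```bash
ls; mkdir -p pics
cat > h.py <<'E'
import numpy as np, cv2
from bench import ctrl
def snap(n,f):
    p=ctrl.camera_params(n); im,d=ctrl.grab_frame(n)
    cv2.imwrite(f'pics/{f}.png',cv2.cvtColor(im,cv2.COLOR_RGB2BGR)); np.savez(f'pics/{f}.npz',im=im,d=d,K=p['K'],r=p['rvec'],t=p['tvec']); return im,d,p
def ld(f):
    z=np.load(f'pics/{f}.npz'); return z
def cloud(z):
    d=z['d'];K=z['K'];v,u=np.indices(d.shape)
    P=np.stack([(u-K[0,2])/K[0,0]*d,(v-K[1,2])/K[1,1]*d,d],-1)
    R=cv2.Rodrigues(z['r'])[0]
    return (P-z['t'].ravel())@R   # world
E
python3 - <<'E'
from h import *
print(ctrl.sense())
for n in("scene","top"):
    im,d,p=snap(n,n+'0'); print(n,p)
E
```

```text
pics
{'t': 0.0, 'qpos': array([-1.23881452,  0.62931077,  0.03844157,  1.5183826 , -0.02701224,
        0.9963417 , -0.020028  ]), 'joint_velocities': array([-3.17911514e-05,  5.70793126e-04,  4.45131195e-04,  1.95275071e-04,
        2.13912685e-03,  7.04755520e-04,  1.17091392e-03]), 'joint_torque': array([ 7.26144162e-05, -5.63402724e+01,  1.22603115e+00, -1.93449318e+01,
        1.09580366e-02,  1.07557760e-02, -1.90517000e-05]), 'tcp_pos': array([251.5136526 , 598.66747905, 230.40735155]), 'ee_rot': array([-3.13966812e+00,  1.37645330e-05,  2.74377618e+00]), 'wrist_force': array([ 0.27029499, -0.23336404, -0.63494493]), 'ft_torque': array([-0.03912685,  0.06145245,  0.01614252]), 'grip_width': 85.52424626668123}
scene {'K': array([[482.5776159 ,   0.        , 258.34559976],
       [  0.        , 482.5776159 , 191.32663698],
       [  0.        ,   0.        ,   1.        ]]), 'rvec': array([ 2.13759431, -0.49721243,  0.267092  ]), 'tvec': array([-482.68929558,  255.26375058, 1176.52812231])}
top {'K': array([[383.44843183,   0.        , 259.90899861],
       [  0.        , 383.44843183, 195.94748127],
       [  0.        ,   0.        ,   1.        ]]), 'rvec': array([ 2.09090105, -2.13760818,  0.14983025]), 'tvec': array([ 59.83128388, 554.26126956, 882.88667082])}
```

View pics/scene0.png

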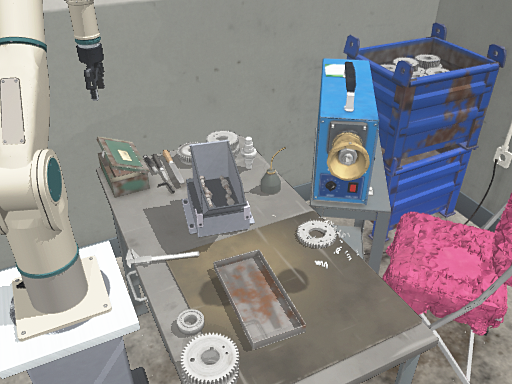

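View pics/top0.png

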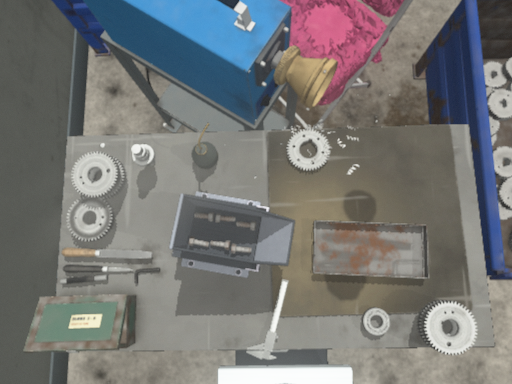

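The scene view shows the scuttle on the stand at about (218,195), the pan at about (258,297), the oil can at (271,180) and the ring gear at (317,233). In the top view the scuttle is at about (232,233), pouring to the right (world −y), and the pan is at about (370,249).

Run:
```python
from h import *
z=ld('top0');P=cloud(z);im=z['im']
for uv in [(314,222),(426,224),(427,277),(313,274),(370,249),(180,195),(172,262),(294,215),(293,236),(285,264),(240,268),(205,155),(308,150),(270,207),(258,270)]:
    print(uv,P[uv[1],uv[0]].round(0))
c=cv2.resize(cv2.cvtColor(im,cv2.COLOR_RGB2BGR)[175:295,160:300],None,fx=5.6,fy=5,interpolation=cv2.INTER_CUBIC);cv2.imwrite('pics/c1.png',c)
c=cv2.resize(cv2.cvtColor(im,cv2.COLOR_RGB2BGR)[205:295,300:440],None,fx=5.6,fy=5.6,interpolation=cv2.INTER_CUBIC);cv2.imwrite('pics/c2.png',c)
s=ld('scene0')['im']
c=cv2.resize(cv2.cvtColor(s,cv2.COLOR_RGB2BGR)[130:240,170:300],None,fx=5.4,fy=5.4,interpolation=cv2.INTER_CUBIC);cv2.imwrite('pics/c3.png',c)
# slice maps
Z=P[...,2]
for lo,hi in [(60,80),(125,145),(190,215),(15,30)]:
    m=(Z>lo)&(Z<hi)&(P[...,0]>350)&(P[...,0]<900); v,u=np.nonzero(m); print(lo,hi,m.sum(), u.min() if m.any() else 0,u.max() if m.any() else 0)
```

```text
(314, 222) [492. -83.  24.]
(426, 224) [ 480. -353.   26.]
(427, 277) [ 355. -345.   24.]
(313, 274) [366. -78.  -3.]
(370, 249) [ 424. -222.   -2.]
(180, 195) [534. 205. 205.]
(172, 262) [402. 274.  -6.]
(294, 215) [513. -36.   2.]
(293, 236) [460. -32.   2.]
(285, 264) [392.  -6. 145.]
(240, 268) [384. 102.   7.]
(205, 155) [661. 181.  56.]
(308, 150) [682. -78.   2.]
(270, 207) [535.  24.   1.]
(258, 270) [379.  55.  54.]
60 80 5011 71 276
125 145 1094 156 294
190 215 1188 148 333
15 30 1345 61 427
```

View pics/c1.png

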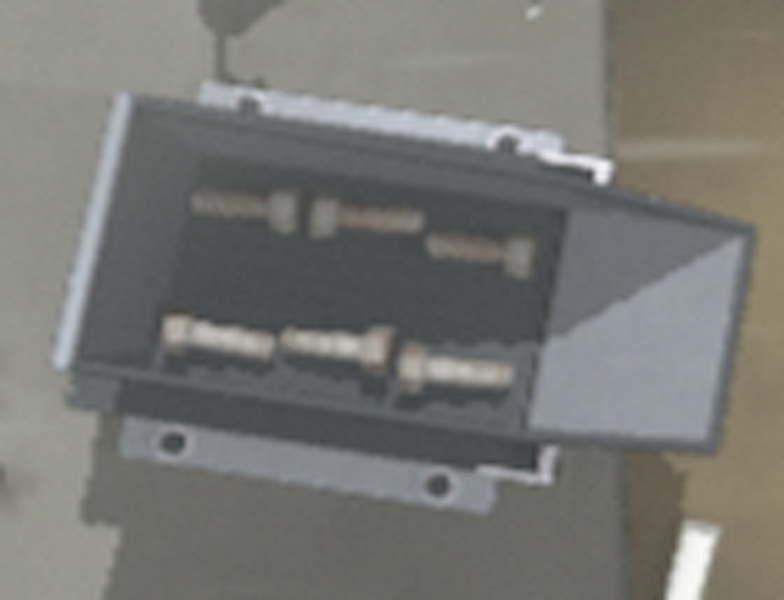

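View pics/c2.png

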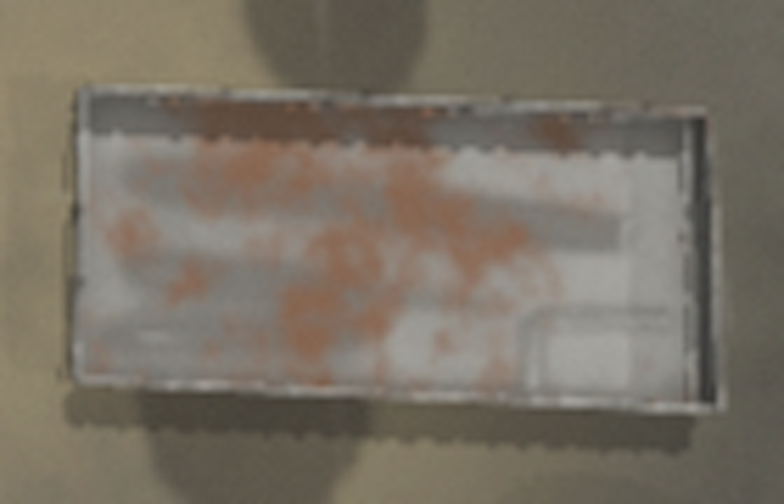

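View pics/c3.png

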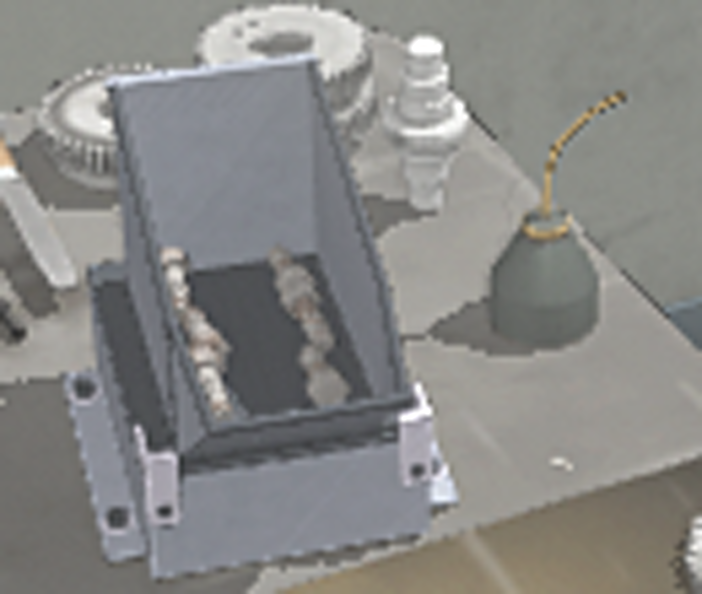

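Crop c1 shows the stand yawed slightly, with both flanges and both lugs visible, and six bolts in two rows. Crop c2 shows the pan rim. I'll cast rays from these points onto known planes.

```bash
cat >> h.py <<'E'
def ray(z,uv,h):
    R=cv2.Rodrigues(z['r'])[0];C=-R.T@z['t'].ravel();d=R.T@np.linalg.inv(z['K'])@np.array([uv[0],uv[1],1.]);return C+d*(h-C[2])/d[2]
def ang(a,b): return np.degrees(np.arctan2(b[1]-a[1],b[0]-a[0]))
E
python3 - <<'E'
from h import *
z=ld('top0');s=ld('scene0')
q1=lambda x,y:(160+x/5.6-.4,175+y/5-.4)
q2=lambda x,y:(300+x/5.6-.4,205+y/5.6-.4)
q3=lambda x,y:(170+x/5.4-.4,130+y/5.4-.4)
def show(n,z,L,h):
    p=[ray(z,l,h) for l in L]; print(n,[x[:2].round(1).tolist() for x in p],'ang',[round(ang(p[i],p[i-1]),1) for i in range(len(p))]); return np.array(p)
show('bead',z,[q1(122,95),q1(62,368)],200)
show('lip',z,[q1(755,228),q1(716,450)],142)
show('flF',z,[q1(202,84),q1(562,135)],5)
show('flN',z,[q1(122,458),q1(492,514)],5)
show('lugs',z,[q1(608,160),q1(552,480)],84)
p=show('pan',z,[q2(80,88),q2(708,108),q2(720,408),q2(72,383)],25);print(p.mean(0))
show('scene front bottom',s,[q3(155,578),q3(430,540)],0)
show('scene lug tops',s,[q3(140,430),q3(425,385)],84)
show('scene bead',s,[q3(112,83),q3(315,60)],200)
show('lip sc',s,[q3(205,450),q3(412,403)],142)
# front face points by depth
P=cloud(s)
pts=[]
for y in range(490,560,15):
    for x in range(200,400,25):
        u,v=q3(x,y); pts.append(P[int(round(v)),int(round(u))])
pts=np.array(pts);
c=np.median(pts,0);A=np.c_[pts[:,0],np.ones(len(pts))];print('front face fit',np.linalg.lstsq(A,pts[:,1],rcond=None)[0],c)
E
```

```text
bead [[537.7, 203.7], [427.1, 223.5]] ang [np.float64(169.9), np.float64(-10.1)]
lip [[484.1, -28.8], [390.2, -10.9]] ang [np.float64(169.2), np.float64(-10.8)]
flF [[579.4, 214.0], [548.8, 49.2]] ang [np.float64(-100.5), np.float64(79.5)]
flN [[390.8, 247.8], [360.6, 83.5]] ang [np.float64(-100.4), np.float64(79.6)]
lugs [[523.7, 27.7], [377.9, 53.7]] ang [np.float64(169.9), np.float64(-10.1)]
pan [[495.7, -83.2], [480.8, -353.8], [353.6, -346.9], [368.9, -74.2]] ang [np.float64(176.0), np.float64(86.8), np.float64(-3.1), np.float64(-93.2)]
[ 424.71736163 -214.52678123   25.        ]
scene front bottom [[380.5, 62.2], [523.1, 27.4]] ang [np.float64(-13.7), np.float64(166.3)]
scene lug tops [[384.6, 79.2], [531.8, 50.9]] ang [np.float64(-10.9), np.float64(169.1)]
scene bead [[431.4, 225.6], [538.5, 201.8]] ang [np.float64(-12.5), np.float64(167.5)]
lip sc [[383.4, -22.5], [486.2, -31.4]] ang [np.float64(-4.9), np.float64(175.1)]
front face fit [ -0.1935107  133.99988579] [450.3653336   47.58495182  24.77633735]
```

```bash
cat >> h.py <<'E'
from scipy.spatial.transform import Rotation as Ro
def to(target,yawdeg=None,ref=None):
    s=ctrl.sense(); R=Ro.from_euler('xyz',s['ee_rot']).as_matrix(); p=np.array(s['tcp_pos'])
    d=R.T@(np.array(target)-p)/1000
    y=np.degrees(s['ee_rot'][2]); out=''
    if yawdeg is not None: out=' turn(tool z) %.3f rad'%(-np.radians((yawdeg-y+180)%360-180))
    print('t %.2f tcp %s yaw %.1f F %s w %.1f | shift m %s n>=%.1f%s'%(s['t'],p.round(1),y,np.round(s['wrist_force'],1),s['grip_width'],d.round(4),np.linalg.norm(d)/.04,out))
E
python3 - <<'E'
from h import *
to([470,150,290],176.9)
s=ld('scene0');P=cloud(s)
im=s['im'];c=cv2.resize(cv2.cvtColor(im,cv2.COLOR_RGB2BGR)[240:355,200:315],None,fx=5.2,fy=5.2,interpolation=cv2.INTER_CUBIC);cv2.imwrite('pics/c4.png',c)
E
```

```text
t 0.10 tcp [251.6 598.7 230.5] yaw 157.2 F [0.2 0.6 0.9] w 85.5 | shift m [-0.3752 -0.3292 -0.059 ] n>=12.6 turn(tool z) -0.344 rad
```

View pics/c4.png

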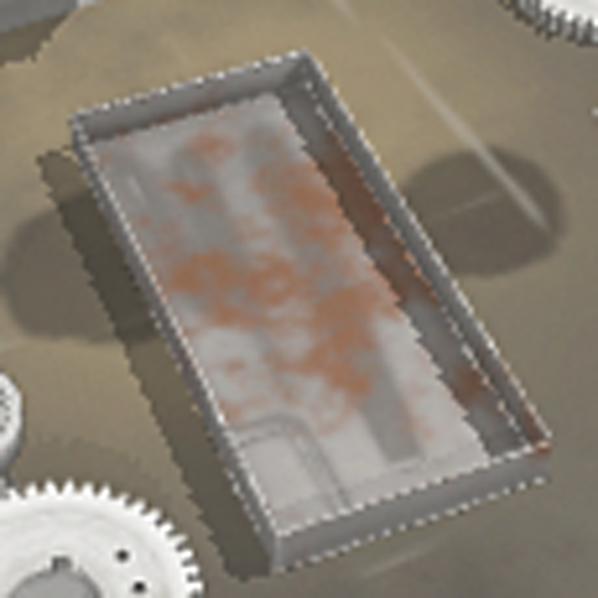

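The scene crop shows the pan rim corners at about (73,120), (303,53), (548,445) and (275,540) in the crop. I'll triangulate them against the top view while the arm comes over.

{"method": "arm_command", "body": {
  "moves": [
    [[-0.0235,-0.0206,-0.0037,0,-1],[-0.0235,-0.0206,-0.0037,0,-1],[-0.0235,-0.0206,-0.0037,0,-1],[-0.0235,-0.0206,-0.0037,0,-1],[-0.0235,-0.0206,-0.0037,0,-1],[-0.0235,-0.0206,-0.0037,0,-1],[-0.0235,-0.0206,-0.0037,0,-1],[-0.0235,-0.0206,-0.0037,0,-1],[-0.0235,-0.0206,-0.0037,0,-1],[-0.0235,-0.0206,-0.0037,0,-1],[-0.0235,-0.0206,-0.0037,0,-1],[-0.0235,-0.0206,-0.0037,0,-1],[-0.0235,-0.0206,-0.0037,0,-1],[-0.0235,-0.0206,-0.0037,0,-1],[-0.0235,-0.0206,-0.0037,0,-1],[-0.0235,-0.0206,-0.0037,0,-1]]
  ]
}}

```text
t: 1.43
tcp_pos: [470.9, 148.2, 290.5]
ee_rot: [-3.141, -0.0, 2.744]
wrist_force: [1.2, 0.1, -0.0]
grip_width: 85.7
```

Run:
```python
from h import *
a=ld('top0');b=ld('scene0')
T=[(82,88),(705,110),(718,408),(72,382)]; S=[(303,53),(548,445),(275,540),(73,120)]
for t,s in zip(T,S):
    u=np.array([300+t[0]/5.6-.4,205+t[1]/5.6-.4]);v=np.array([200+s[0]/5.2-.4,240+s[1]/5.2-.4])
    Pm=[z['K']@np.c_[cv2.Rodrigues(z['r'])[0],z['t'].ravel()] for z in(a,b)]
    X=cv2.triangulatePoints(Pm[0],Pm[1],u.reshape(2,1),v.reshape(2,1)).ravel();print((X[:3]/X[3]).round(1))
to([480,-100,290],176.9)
to([417,-350,290],176.9)
```

```text
[495.6 -84.1  23.4]
[ 480.  -353.6   21.7]
[ 353.  -346.8   22.6]
[371.1 -75.4  20.8]
t 1.43 tcp [470.9 148.2 290.5] yaw 157.2 F [ 1.2  0.1 -0. ] w 85.7 | shift m [-0.1045 -0.2253  0.0005] n>=6.2 turn(tool z) -0.344 rad
t 1.43 tcp [470.9 148.2 290.5] yaw 157.2 F [ 1.2  0.1 -0. ] w 85.7 | shift m [-0.1433 -0.4802  0.0006] n>=12.5 turn(tool z) -0.344 rad
```

{"method": "arm_command", "body": {
  "moves": [
    [[-0.0096,-0.032,0,0,-1],[-0.0096,-0.032,0,0,-1],[-0.0096,-0.032,0,0,-1],[-0.0096,-0.032,0,0,-1],[-0.0096,-0.032,0,0,-1],[-0.0096,-0.032,0,0,-1],[-0.0096,-0.032,0,0,-1],[-0.0096,-0.032,0,0,-1],[-0.0096,-0.032,0,0,-1],[-0.0096,-0.032,0,0,-1],[-0.0096,-0.032,0,0,-1],[-0.0096,-0.032,0,0,-1],[-0.0096,-0.032,0,0,-1],[-0.0096,-0.032,0,0,-1],[-0.0096,-0.032,0,0,-1],[0,0,0,-0.115,-1],[0,0,0,-0.115,-1],[0,0,0,-0.115,-1]]
  ]
}}

```text
t: 2.93
tcp_pos: [416.9, -349.1, 289.8]
ee_rot: [3.141, -0.001, 3.093]
wrist_force: [0.0, 1.1, 0.9]
grip_width: 85.7
```

Run:
```python
from h import *
to([417.5,-349.5,60],176.9)
im,d,p=snap('wrist','w1'); print(p)
to([417.5,-349.5,60],176.9)
```

```text
t 2.93 tcp [ 416.9 -349.1  289.8] yaw 177.2 F [0.  1.1 0.9] w 85.7 | shift m [-0.0009 -0.0005  0.2298] n>=5.7 turn(tool z) 0.005 rad
{'K': array([[297.31863964,   0.        , 258.69566485],
       [  0.        , 297.31863964, 196.35651729],
       [  0.        ,   0.        ,   1.        ]]), 'rvec': array([-2.12952247, -2.02945865, -0.26775742]), 'tvec': array([ 328.20657275, -466.65352467,  324.1417323 ])}
t 2.98 tcp [ 417.1 -348.7  290. ] yaw 177.5 F [ 0.7 -0.1 -0.3] w 85.7 | shift m [-0.0007 -0.0009  0.23  ] n>=5.7 turn(tool z) 0.011 rad
```

View pics/w1.png

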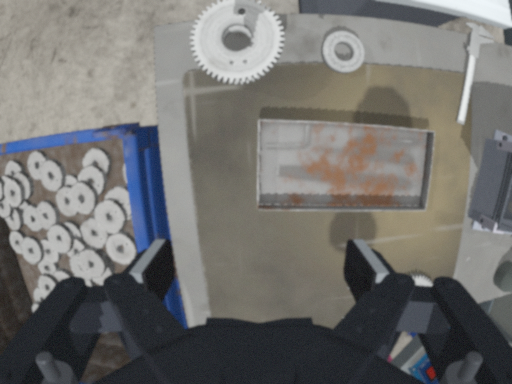

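The wrist view shows the pan's far end wall running from (260,120) to (259,208), between the two fingers. I'll check it with fisheye rays.

```bash
cat >> h.py <<'E'
def wray(z,uv,h):
    K=z['K'];x=(uv[0]-K[0,2])/K[0,0];y=(uv[1]-K[1,2])/K[1,1];th=np.hypot(x,y);d=np.array([x/th*np.sin(th),y/th*np.sin(th),np.cos(th)])
    R=cv2.Rodrigues(z['r'])[0];C=-R.T@z['t'].ravel();d=R.T@d;return C+d*(h-C[2])/d[2]
E
python3 - <<'E'
from h import *
z=ld('w1')
c=[wray(z,q,25) for q in [(259,120),(434,131),(425,210),(258,208)]]
for q in c: print(q.round(1))
print(np.mean(c,0),ang(c[1],c[0]),ang(c[2],c[3]),ang(c[0],c[3]))
E
```

```text
[ 352.8 -345.1   25. ]
[368.9 -75.9  25. ]
[495.7 -83.5  25. ]
[ 477.2 -352.5   25. ]
[ 423.63360932 -214.26599399   25.        ] -93.42299146527989 -93.93439835797669 -3.396015618958795
```

{"method": "arm_command", "body": {
  "moves": [
    [[0,-0.001,0.035,0.01,-1],[0,0,0.035,0,-1],[0,0,0.035,0,-1],[0,0,0.035,0,-1],[0,0,0.035,0,-1],[0,0,0.035,0,-1],[0,0,0.03,0,-1],[0,0,0.02,0,-1],[0,0,0.014,0,-1],[0,0,0.008,0,-1],[0,0,0,0,-1]]
  ]
}}

```text
t: 3.9
tcp_pos: [416.5, -348.7, 6.8]
ee_rot: [3.14, -0.003, 3.077]
wrist_force: [0.2, 0.8, -0.0]
grip_width: 85.7
```

Run:
```python
from h import *
to([416.5,-349.8,7],176.7)
```

```text
t 3.90 tcp [ 416.5 -348.7    6.8] yaw 176.3 F [ 0.2  0.8 -0. ] w 85.7 | shift m [-0.0001 -0.0011 -0.0002] n>=0.0 turn(tool z) -0.007 rad
```

Close on the wall with moderate force.

{"method": "arm_command", "body": {
  "moves": [
    [[0,-0.001,0,0,1],[0,0,0,0,1],[0,0,0,0,1],[0,0,0,0,1],[0,0,0,0,1],[0,0,0,0,1],[0,0,0,0,1],[0,0,0,0,1],[0,0,0,0,1],[0,0,0,0,1],[0,0,0,0,1],[0,0,0,0,1]]
  ],
  "newtons": 40
}}

```text
t: 4.9
tcp_pos: [417.5, -350.7, 8.9]
ee_rot: [-3.141, 0.0, 3.079]
wrist_force: [-0.4, -0.4, 6.1]
grip_width: 0.9
```

Run:
```python
from h import *
to([416.5,-349.8,7],176.7)
snap('top','top1')
```

```text
t 4.90 tcp [ 417.5 -350.7    8.9] yaw 176.4 F [-0.4 -0.4  6.1] w 0.9 | shift m [0.0011 0.0008 0.0019] n>=0.1 turn(tool z) -0.005 rad
```

View pics/top1.png

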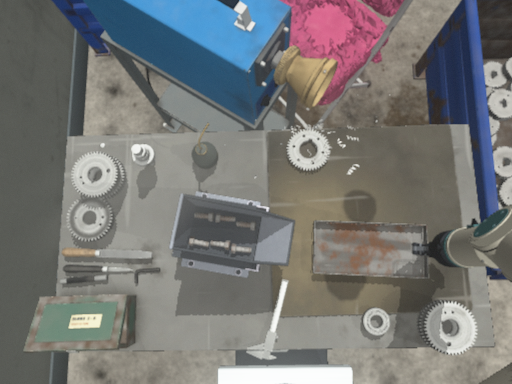

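The fingers hold the end wall, seen in the top view at about (427,248). There is 6 N of downward load on the pan, so I'll lift a little, grip harder, turn and slide with a gap left for a check.

{"method": "arm_command", "body": {
  "moves": [
    [[0,0,-0.003,0,1],[0,0,0,0,1],[0,0.003,0,0.015,1],[0.0005,0.006,0,0.015,1],[0.001,0.007,0,0.015,1],[0.002,0.008,0,0.015,1],[0.002,0.008,0,0.015,1],[0.003,0.008,0,0.015,1],[0.003,0.008,0,0.015,1],[0.003,0.008,0,0.015,1],[0.003,0.008,0,0,1],[0.003,0.008,0,0,1],[0.003,0.008,0,0,1],[0.003,0.008,0,0,1],[0.003,0.006,0,0,1],[0,0,0,0,1]]
  ],
  "newtons": 80
}}

```text
t: 6.28
tcp_pos: [401.6, -250.2, 11.4]
ee_rot: [3.139, -0.002, 2.96]
wrist_force: [-0.4, 1.6, -3.0]
grip_width: 0.8
```

Run:
```python
from h import *
to([405.5,-229.5,8],169.5)
snap('top','top2')
z=ld('top2');c=cv2.resize(cv2.cvtColor(z['im'],cv2.COLOR_RGB2BGR)[175:300,250:420],None,fx=4.7,fy=4.7,interpolation=cv2.INTER_CUBIC);cv2.imwrite('pics/c5.png',c)
```

```text
t 6.28 tcp [ 401.6 -250.2   11.4] yaw 169.6 F [-0.4  1.6 -3. ] w 0.8 | shift m [-0.0001  0.0211  0.0034] n>=0.5 turn(tool z) 0.002 rad
```

View pics/c5.png

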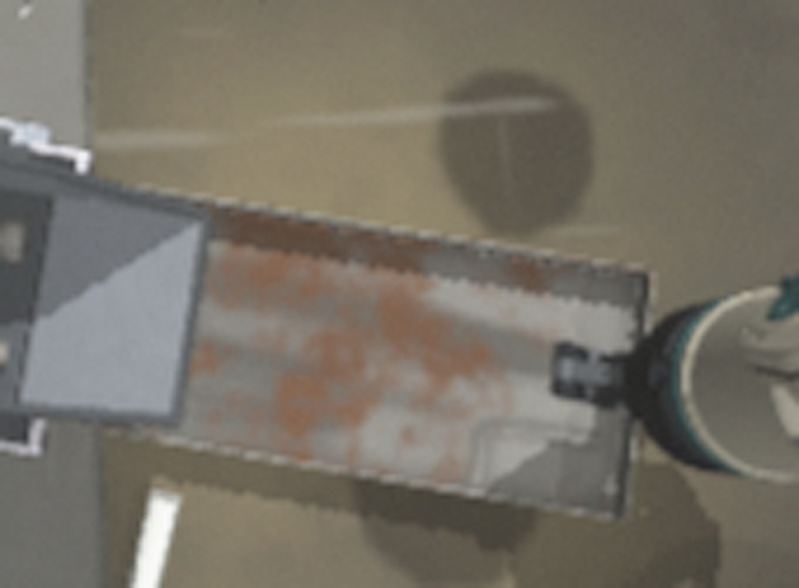

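The crop shows the pan's rim running under the lip, with upper edge (210,197) to (648,270) and lower edge (160,437) to (615,515).

Run:
```python
from h import *
z=ld('top2');q=lambda x,y:(250+x/4.7-.4,175+y/4.7-.4)
p=[ray(z,q(*a),25) for a in [(215,200),(648,270),(620,516),(165,440)]]
for a in p: print(a.round(1))
print(ang(p[0],p[1]),ang(p[3],p[2]),ang(p[2],p[1]))
O=np.array([470,145.5]);a=np.radians(-100.3);X=np.array([np.cos(a),np.sin(a)]);Y=np.array([-X[1],X[0]])
for b in p: d=b[:2]-O; print('stand frame',(d@X).round(1),(d@Y).round(1))
```

```text
[504.5 -38.   25. ]
[ 463.  -259.7   25. ]
[ 339.4 -236.3   25. ]
[381.4  -8.1  25. ]
-100.60752063656953 -100.4186263198315 -10.735098449024221
stand frame 174.4 66.8
stand frame 399.9 65.6
stand frame 399.0 -60.2
stand frame 167.0 -59.7
```

{"method": "arm_command", "body": {
  "moves": [
    [[0.0005,0.004,0.001,0,1],[0.0005,0.005,0,0,1],[0.0005,0.005,0,0,1],[0.0005,0.004,0,0,1],[0.0005,0.003,0,0,1],[0.0005,0.002,0,0,1],[0,0,0,0,1]]
  ]
}}

```text
t: 6.92
tcp_pos: [403.3, -229.5, 10.5]
ee_rot: [3.141, -0.0, 2.959]
wrist_force: [0.2, 0.5, -4.1]
grip_width: 0.8
```

{"method": "arm_command", "body": {
  "moves": [
    [[0,0.0015,0,0,1],[0,0.0015,0,0,1],[0,0.001,0,0,1],[0,0,0,0,1]]
  ]
}}

```text
t: 7.25
tcp_pos: [404.0, -225.7, 10.5]
ee_rot: [3.141, -0.0, 2.959]
wrist_force: [0.5, -1.6, -2.9]
grip_width: 0.7
```

Run:
```python
from h import *
to([403.7,-219.5,8],169.7)
```

```text
t 7.25 tcp [ 404.  -225.7   10.5] yaw 169.5 F [ 0.5 -1.6 -2.9] w 0.7 | shift m [0.0014 0.0061 0.0025] n>=0.2 turn(tool z) -0.003 rad
```

{"method": "arm_command", "body": {
  "moves": [
    [[0,0.0015,0,0,1],[0,0.0015,0,0,1],[0,0.001,0,0,1]]
  ]
}}

```text
t: 7.5
tcp_pos: [404.7, -221.7, 10.5]
ee_rot: [3.142, -0.0, 2.959]
wrist_force: [-0.0, -2.1, -3.1]
grip_width: 0.9
```

{"method": "arm_command", "body": {
  "moves": [
    [[0,0.001,0,0,1],[0,0.001,0,0,1]]
  ]
}}

```text
t: 7.67
tcp_pos: [404.7, -221.7, 10.6]
ee_rot: [-3.139, 0.001, 2.957]
wrist_force: [-2.7, -7.3, -2.9]
grip_width: 1.0
```

{"method": "arm_command", "body": {
  "moves": [
    [[0,0.001,0,0,1],[0,0,0,0,1]]
  ]
}}

```text
t: 7.83
tcp_pos: [404.7, -221.6, 10.6]
ee_rot: [-3.137, 0.001, 2.957]
wrist_force: [-2.5, -6.3, -3.0]
grip_width: 0.8
```

{"method": "arm_command", "body": {
  "moves": [
    [[0,0.001,0.001,0,1],[0,0.001,0.001,0,1],[0,0,0,0,1]]
  ]
}}

```text
t: 8.08
tcp_pos: [404.5, -221.6, 8.9]
ee_rot: [-3.135, 0.001, 2.955]
wrist_force: [-4.2, -12.0, -1.9]
grip_width: 0.3
```

Run:
```python
from h import *
to([403.7,-219.5,8],169.7)
snap('scene','s3');snap('top','top3')
z=ld('s3');c=cv2.resize(cv2.cvtColor(z['im'],cv2.COLOR_RGB2BGR)[180:330,170:320],None,fx=4,fy=4,interpolation=cv2.INTER_CUBIC);cv2.imwrite('pics/c6.png',c)
z=ld('top3');c=cv2.resize(cv2.cvtColor(z['im'],cv2.COLOR_RGB2BGR)[175:300,250:420],None,fx=4.7,fy=4.7,interpolation=cv2.INTER_CUBIC);cv2.imwrite('pics/c7.png',c)
```

```text
t 8.08 tcp [ 404.5 -221.6    8.9] yaw 169.3 F [ -4.2 -12.   -1.9] w 0.3 | shift m [0.0012 0.0019 0.0009] n>=0.1 turn(tool z) -0.007 rad
```

View pics/c6.png

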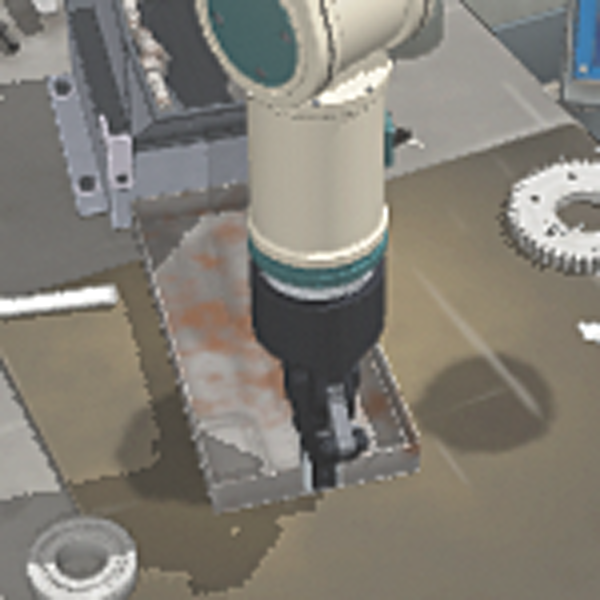

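View pics/c7.png

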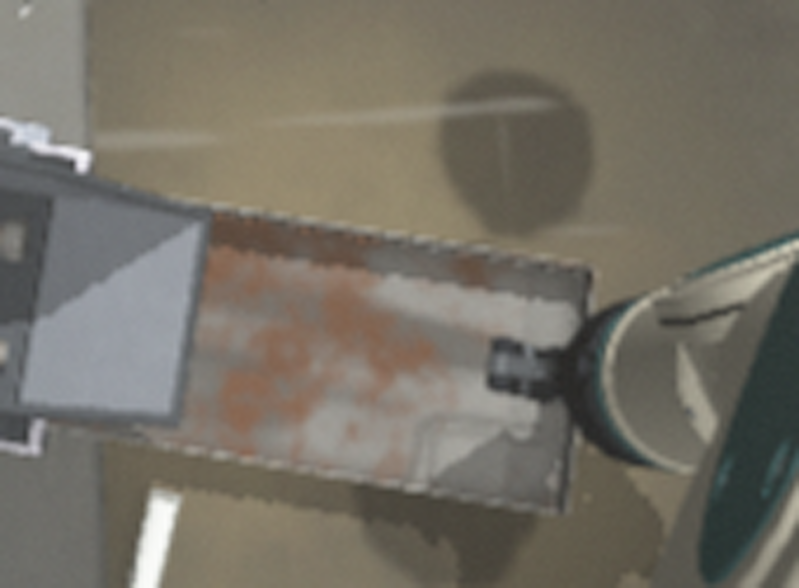

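The pan's near end wall now meets the stand face, and the far corners sit at (592,270) and (563,514) in the top crop.

Run:
```python
from h import *
z=ld('top3');q=lambda x,y:(250+x/4.7-.4,175+y/4.7-.4)
p=[ray(z,q(*a),25) for a in [(215,207),(592,268),(563,515),(165,444)]]
print(ang(p[0],p[1]),ang(p[3],p[2]),ang(p[2],p[1]))
O=np.array([470,145.5]);a=np.radians(-100.3);X=np.array([np.cos(a),np.sin(a)]);Y=np.array([-X[1],X[0]])
for b in p: d=b[:2]-O; print('stand frame',(d@X).round(1),(d@Y).round(1))
z=ld('s3');q=lambda x,y:(170+x/4-.4,180+y/4-.4)
p=[ray(z,q(*a),25) for a in [(212,487),(420,447)]]
for b in p: d=b[:2]-O; print('scene',b.round(1),'stand frame',(d@X).round(1),(d@Y).round(1))
to([404.5,-221.6,8.9]); print(ctrl.sense()['ft_torque'])
```

```text
-100.60148406049656 -101.03571447532954 -10.644178946263326
stand frame 174.9 63.1
stand frame 371.6 62.1
stand frame 370.8 -64.3
stand frame 167.3 -61.7
scene [ 340.5 -210.6   25. ] stand frame 373.5 -63.7
scene [ 465.  -236.3   25. ] stand frame 376.6 63.4
t 8.18 tcp [ 404.5 -221.6    8.9] yaw 169.3 F [ -4.8 -11.5  -2. ] w 1.2 | shift m [-0. -0.  0.] n>=0.0
[-2.33448121  0.87420047  0.02688749]
```

The pan is home: its far end is at 371 to 374 mm, lateral error is within 1 mm and yaw within about 0.5°. I'll relax the push, release and rise.

{"method": "arm_command", "body": {
  "moves": [
    [[0,-0.0025,0,0,1],[0,0,0,0,1],[0,0,0,0,-0.5],[0,0,0,0,-0.5],[0,0,0,0,-0.5],[0,0,0,0,-0.5],[0,0,0,0,-0.5],[0,0,-0.01,0,-0.5],[0,0,-0.02,0,-0.5],[0,0,-0.035,0,-0.5],[0,0,-0.035,0,0],[0,0,-0.035,0,1],[0,0,-0.035,0,1],[0,0,-0.035,0,1],[0,0,-0.035,0,1],[0,0,-0.035,0,1]]
  ]
}}

```text
t: 9.52
tcp_pos: [404.6, -218.8, 285.1]
ee_rot: [3.141, -0.001, 2.959]
wrist_force: [1.0, 0.9, -1.4]
grip_width: 0.0
```

Run:
```python
from h import *
O=np.array([470,145.5]);a=np.radians(-100.3);X=np.array([np.cos(a),np.sin(a)])
q=O+X*(-120); print(q)
to([*q,290],79.7); to([470,-60,290],79.7)
snap('top','top4')
z=ld('top4');c=cv2.resize(cv2.cvtColor(z['im'],cv2.COLOR_RGB2BGR)[175:300,160:440],None,fx=2.85,fy=2.85,interpolation=cv2.INTER_CUBIC);cv2.imwrite('pics/c8.png',c)
```

```text
[491.45626581 263.56620455]
t 9.52 tcp [ 404.6 -218.8  285.1] yaw 169.5 F [ 1.   0.9 -1.4] w 0.0 | shift m [ 0.0021  0.4901 -0.0046] n>=12.3 turn(tool z) 1.568 rad
t 9.52 tcp [ 404.6 -218.8  285.1] yaw 169.5 F [ 1.   0.9 -1.4] w 0.0 | shift m [-0.0355  0.168  -0.0048] n>=4.3 turn(tool z) 1.568 rad
```

View pics/c8.png

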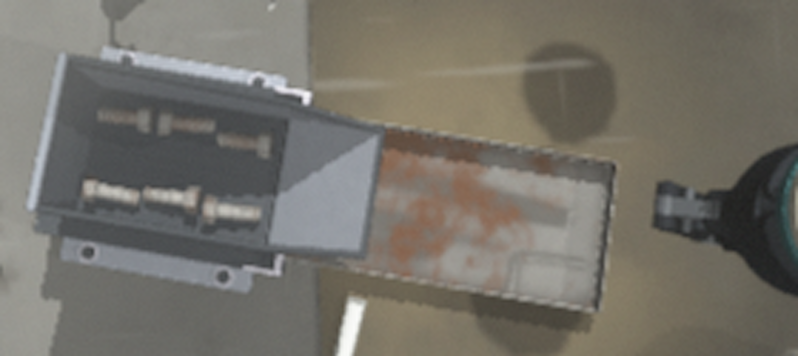

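The pan stayed in place on release, spanning about (300..612, 120..310) in the crop. Next I move over the scuttle to behind its back wall, fingers shut, and turn.

{"method": "arm_command", "body": {
  "moves": [
    [[0,0.0306,0,0,1],[0,0.0306,0,0,1],[0,0.0306,0,0,1],[0,0.0306,0,0,1],[0,0.0306,0,0,1],[0,0.0306,0,0,1],[0,0.0306,0,0,1],[0,0.0306,0,0,1],[0,0.0306,0,0,1],[0,0.0306,0,0,1],[0,0.0306,0,0,1],[0,0.0306,0,0,1],[0,0.0306,0,0,1],[0,0.0306,0,0,1],[0,0.0306,0,0,1],[0,0.0306,0,0,1]]
  ]
}}

```text
t: 10.9
tcp_pos: [493.5, 263.8, 283.2]
ee_rot: [3.142, -0.001, 2.96]
wrist_force: [0.9, 0.3, -0.1]
grip_width: 0.0
```

{"method": "arm_command", "body": {
  "moves": [
    [[0,0,0,0.1206,1],[0,0,0,0.1206,1],[0,0,0,0.1206,1],[0,0,0,0.1206,1],[0,0,0,0.1206,1],[0,0,0,0.1206,1],[0,0,0,0.1206,1],[0,0,0,0.1206,1],[0,0,0,0.1206,1],[0,0,0,0.1206,1],[0,0,0,0.1206,1],[0,0,0,0.1206,1],[0,0,0,0.1206,1],[0,0,0,0,1]]
  ]
}}

```text
t: 12.07
tcp_pos: [493.6, 262.3, 282.8]
ee_rot: [-3.141, 0.001, 1.389]
wrist_force: [0.5, 0.3, -0.1]
grip_width: -0.0
```

```bash
cat >> h.py <<'E'
O=np.array([470,145.5]);_a=np.radians(-100.3);X=np.array([np.cos(_a),np.sin(_a)]);Y=np.array([-X[1],X[0]])
def st(x,y,z): return [*(O+X*x+Y*y),z]
def insand():
    s=ctrl.sense();p=s['tcp_pos'];d=p[:2]-O;f=s['wrist_force'];print('t %.2f stand x %.1f y %.1f z %.1f  Fx %.1f Fy %.1f Fz %.1f'%(s['t'],d@X,d@Y,p[2],f[:2]@X,f[:2]@Y,f[2]))
E
python3 - <<'E'
from h import *
insand(); to(st(-100,0,180),79.7)
snap('wrist','w2')
snap('scene','s4')
z=ld('s4');P=cloud(z)
E
```

```text
t 12.07 stand x -119.1 y 2.3 z 282.8  Fx -0.4 Fy 0.5 Fz -0.1
t 12.07 tcp [493.6 262.3 282.8] yaw 79.6 F [ 0.5  0.3 -0.1] w -0.0 | shift m [-0.019  -0.0022  0.1028] n>=2.6 turn(tool z) -0.003 rad
```

View pics/w2.png

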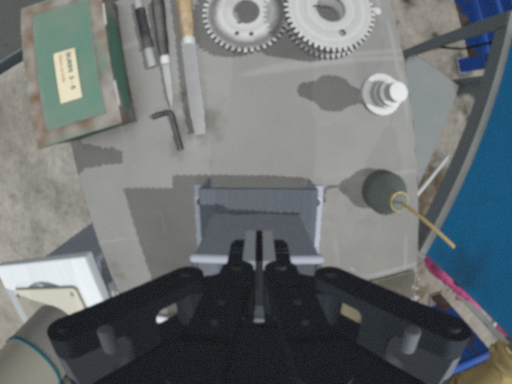

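The wrist view shows the back-wall bead at about (192..323, 260), with the shut fingertips at (258,240) behind it and centred. Lower beside the wall.

{"method": "arm_command", "body": {
  "moves": [
    [[0,-0.002,0.035,0,1],[0,0,0.035,0,1],[0,0,0.025,0,1],[0,0,0.01,0,1],[-0.01,0,0,0,1],[-0.01,0,0,0,1],[-0.006,0,0,0,1],[0,0,0,0,1]]
  ]
}}

```text
t: 12.83
tcp_pos: [488.5, 234.4, 180.5]
ee_rot: [3.139, -0.001, 1.388]
wrist_force: [0.6, -0.3, 0.1]
grip_width: -0.2
```

Run:
```python
from h import *
insand()
z=ld('w2')
p=[wray(z,q,200) for q in [(192,258),(323,260)]]
for b in p: d=b[:2]-O; print(b.round(1),'stand',(d@X).round(1),(d@Y).round(1))
snap('scene','s5')
z=ld('s5');c=cv2.resize(cv2.cvtColor(z['im'],cv2.COLOR_RGB2BGR)[80:250,140:310],None,fx=3.5,fy=3.5,interpolation=cv2.INTER_CUBIC);cv2.imwrite('pics/c9.png',c)
```

```text
t 12.83 stand x -90.8 y 2.3 z 180.5  Fx 0.2 Fy 0.6 Fz 0.1
[427.3 223.3 200. ] stand -68.9 -56.0
[538.1 201.2 200. ] stand -66.9 57.1
```

View pics/c9.png

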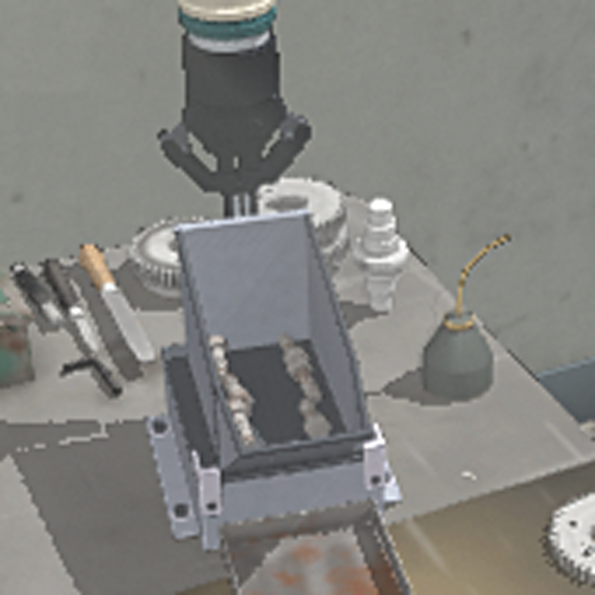

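The fingers stand centred behind the bead, at about (240,205) in the crop. I'll ease in to find contact.

{"method": "arm_command", "body": {
  "moves": [
    [[-0.002,-0.002,0,0,1],[-0.002,0,0,0,1],[-0.001,0,0,0,1]]
  ]
}}

```text
t: 13.13
tcp_pos: [484.6, 232.4, 178.8]
ee_rot: [3.141, -0.001, 1.392]
wrist_force: [0.9, 0.3, -0.6]
grip_width: -0.4
```

{"method": "arm_command", "body": {
  "moves": [
    [[-0.002,0,0,0,1],[-0.002,0,0,0,1]]
  ]
}}

```text
t: 13.3
tcp_pos: [483.9, 228.4, 178.5]
ee_rot: [3.142, -0.0, 1.392]
wrist_force: [0.6, 3.6, 1.1]
grip_width: 0.0
```

Run:
```python
from h import *
insand()
```

```text
t 13.30 stand x -84.1 y -1.1 z 178.5  Fx -3.6 Fy -0.0 Fz 1.1
```

```bash
cat >> h.py <<'E'
def path(th,r=(-164.5,104.5),h=11):
    t=np.radians(th);return np.array([94+r[0]*np.cos(t)+r[1]*np.sin(t)-h,74-r[0]*np.sin(t)+r[1]*np.cos(t)])
E
python3 - <<'E'
from h import *
p=np.array([-84.1,178.5])
for th in [3,6,9,12,15,18,21,24,27,30,33,36,39,42,45,48,51,54,56,58,60,62,64,66,68]:
    q=path(th); d=q-p; print(th,'tool x %.4f z %.4f'%(-d[0]/1000,-d[1]/1000),q.round(1)); p=q
E
```

```text
3 tool x -0.0083 z -0.0085 [-75.8 187. ]
6 tool x -0.0061 z -0.0082 [-69.7 195.1]
9 tool x -0.0065 z -0.0078 [-63.1 202.9]
12 tool x -0.0069 z -0.0075 [-56.2 210.4]
15 tool x -0.0073 z -0.0071 [-48.8 217.5]
18 tool x -0.0077 z -0.0067 [-41.2 224.2]
21 tool x -0.0080 z -0.0063 [-33.1 230.5]
24 tool x -0.0084 z -0.0059 [-24.8 236.4]
27 tool x -0.0086 z -0.0054 [-16.1 241.8]
30 tool x -0.0089 z -0.0050 [ -7.2 246.7]
33 tool x -0.0092 z -0.0045 [  2.  251.2]
36 tool x -0.0094 z -0.0040 [ 11.3 255.2]
39 tool x -0.0096 z -0.0035 [ 20.9 258.7]
42 tool x -0.0098 z -0.0030 [ 30.7 261.7]
45 tool x -0.0099 z -0.0025 [ 40.6 264.2]
48 tool x -0.0100 z -0.0020 [ 50.6 266.2]
51 tool x -0.0101 z -0.0014 [ 60.7 267.6]
54 tool x -0.0102 z -0.0009 [ 70.9 268.5]
56 tool x -0.0068 z -0.0003 [ 77.6 268.8]
58 tool x -0.0068 z -0.0001 [ 84.4 268.9]
60 tool x -0.0068 z 0.0002 [ 91.2 268.7]
62 tool x -0.0068 z 0.0004 [ 98.  268.3]
64 tool x -0.0068 z 0.0006 [104.8 267.7]
66 tool x -0.0067 z 0.0009 [111.6 266.8]
68 tool x -0.0067 z 0.0011 [118.3 265.7]
```

{"method": "arm_command", "body": {
  "moves": [
    [[-0.003,0,-0.002,0,1],[-0.003,0,-0.0035,0,1],[-0.0025,0,-0.003,0,1],[-0.003,0,-0.004,0,1],[-0.003,0,-0.0042,0,1],[0,0,0,0,1]]
  ]
}}

```text
t: 13.8
tcp_pos: [481.6, 216.3, 195.9]
ee_rot: [-3.141, -0.005, 1.392]
wrist_force: [1.1, 6.3, -3.3]
grip_width: -0.1
```

Run:
```python
from h import *
insand(); snap('scene','s6')
z=ld('s6');c=cv2.resize(cv2.cvtColor(z['im'],cv2.COLOR_RGB2BGR)[80:250,140:310],None,fx=3.5,fy=3.5,interpolation=cv2.INTER_CUBIC);cv2.imwrite('pics/c10.png',c)
```

```text
t 13.80 stand x -71.8 y -1.2 z 195.9  Fx -6.4 Fy -0.1 Fz -3.3
```

View pics/c10.png

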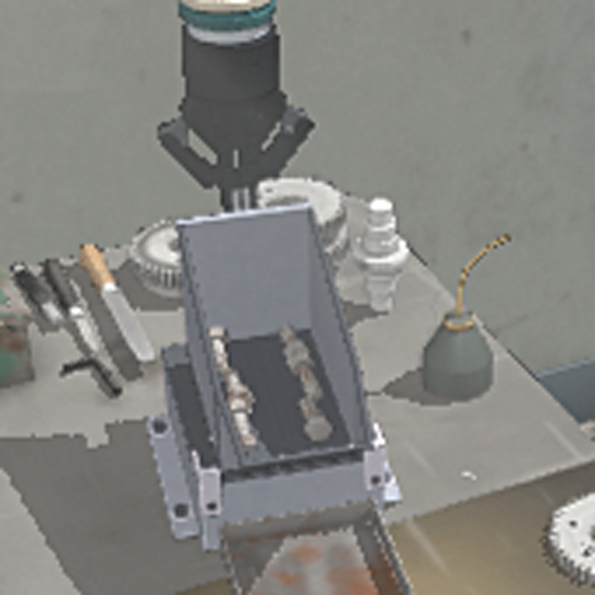

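It rocks as planned: the bead has risen and the lip has dropped. Continue to about 33°.

{"method": "arm_command", "body": {
  "moves": [
    [[-0.0035,0,-0.0039,0,1],[-0.0034,0,-0.0039,0,1],[-0.0035,0,-0.0038,0,1],[-0.0035,0,-0.0037,0,1],[-0.0037,0,-0.0036,0,1],[-0.0037,0,-0.0035,0,1],[-0.0038,0,-0.0034,0,1],[-0.0039,0,-0.0033,0,1],[-0.004,0,-0.0032,0,1],[-0.004,0,-0.0031,0,1],[-0.0042,0,-0.003,0,1],[-0.0042,0,-0.0029,0,1],[-0.0043,0,-0.0027,0,1],[-0.0043,0,-0.0027,0,1],[-0.0044,0,-0.0025,0,1],[-0.0045,0,-0.0025,0,1],[-0.0046,0,-0.0023,0,1],[-0.0046,0,-0.0022,0,1]]
  ]
}}

```text
t: 15.35
tcp_pos: [468.5, 143.5, 251.9]
ee_rot: [-3.141, -0.002, 1.391]
wrist_force: [-0.7, 5.8, 1.5]
grip_width: 0.1
```

Run:
```python
from h import *
insand(); snap('scene','s7')
z=ld('s7');c=cv2.resize(cv2.cvtColor(z['im'],cv2.COLOR_RGB2BGR)[80:250,140:310],None,fx=3.5,fy=3.5,interpolation=cv2.INTER_CUBIC);cv2.imwrite('pics/c11.png',c)
```

```text
t 15.35 stand x 2.2 y -1.1 z 251.9  Fx -5.6 Fy -1.7 Fz 1.5
```

View pics/c11.png

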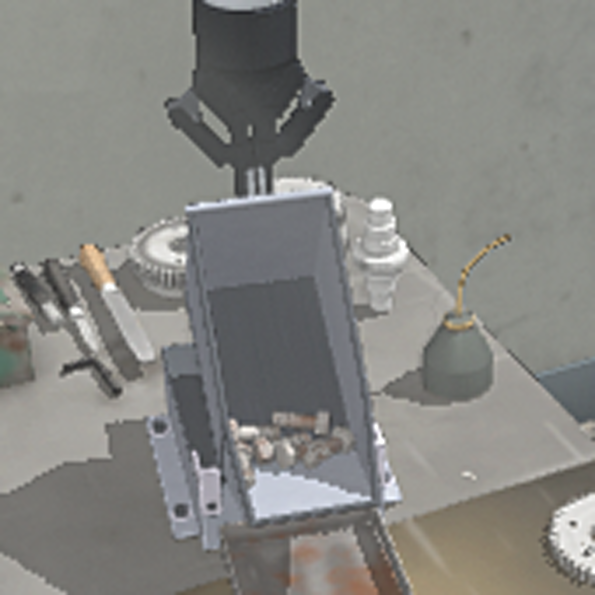

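At about 33° the bolts have gathered against the front wall, around (290,440). Continue to about 52°.

{"method": "arm_command", "body": {
  "moves": [
    [[-0.0047,0,-0.002,0,1],[-0.0047,0,-0.002,0,1],[-0.0048,0,-0.0018,0,1],[-0.0048,0,-0.0017,0,1],[-0.0049,0,-0.0015,0,1],[-0.0049,0,-0.0015,0,1],[-0.0049,0,-0.0013,0,1],[-0.005,0,-0.0012,0,1],[-0.005,0,-0.001,0,1],[-0.005,0,-0.001,0,1],[-0.005,0,-0.0007,0,1],[-0.0051,0,-0.0007,0,1]]
  ]
}}

```text
t: 16.4
tcp_pos: [458.4, 84.5, 268.6]
ee_rot: [3.14, -0.0, 1.391]
wrist_force: [0.2, 3.8, 6.6]
grip_width: 0.4
```

Run:
```python
from h import *
insand(); snap('scene','s8')
z=ld('s8');c=cv2.resize(cv2.cvtColor(z['im'],cv2.COLOR_RGB2BGR)[80:280,140:310],None,fx=3,fy=3,interpolation=cv2.INTER_CUBIC);cv2.imwrite('pics/c12.png',c)
```

```text
t 16.40 stand x 62.1 y -0.6 z 268.6  Fx -3.8 Fy -0.5 Fz 6.6
```

View pics/c12.png

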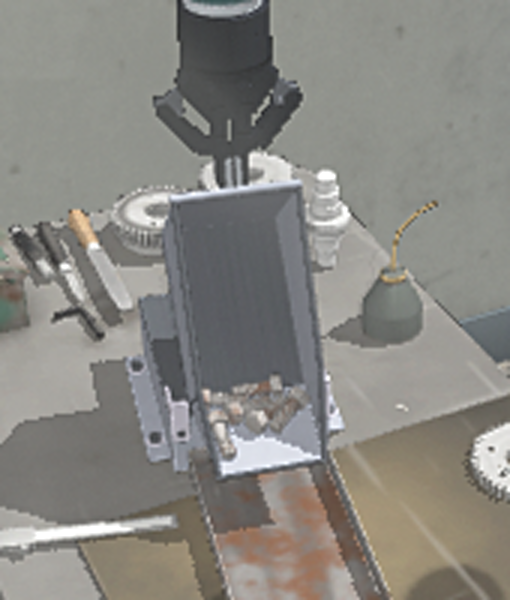

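Bolts are starting down the front wall, with one at about (225,440) in the crop. I'll check the tilt from depth, then go on.

```bash
cat >> h.py <<'E'
def tilt(f,L):
    z=ld(f);P=cloud(z)
    for (u,v) in L:
        p=P[v-1:v+2,u-1:u+2].reshape(-1,3)
        p=np.median(p,0); d=p[:2]-O; print((u,v),'stand',(d@X).round(1),(d@Y).round(1),p[2].round(1))
E
python3 - <<'E'
from h import *
# bead and floor points
tilt('s8',[(140+235//3,80+192//3),(140+180//3,80+200//3),(140+250//3,80+250//3),(140+245//3,80+350//3),(140+240//3,80+300//3),(140+275//3,80+455//3)])
E
```

```text
(218, 144) stand 84.9 -2.5 281.7
(200, 146) stand 83.8 -48.7 282.5
(223, 163) stand 11.1 24.0 176.5
(221, 196) stand 72.9 2.6 108.4
(220, 180) stand 41.6 7.8 140.8
(231, 231) stand 181.3 3.3 70.4
```

Tilt is about 50°, in agreement with the commanded path. Continue slowly to about 62°.

{"method": "arm_command", "body": {
  "moves": [
    [[-0.0034,0,-0.0003,0,1],[-0.0034,0,-0.0003,0,1],[-0.0034,0,-0.0003,0,1],[-0.0034,0,-0.0002,0,1],[-0.0034,0,-0.0001,0,1],[-0.0034,0,-0.0001,0,1],[-0.0034,0,0,0,1],[-0.0034,0,0.0001,0,1],[-0.0034,0,0.0001,0,1],[-0.0034,0,0.0002,0,1],[-0.0034,0,0.0002,0,1],[0,0,0,0,1],[0,0,0,0,1]]
  ]
}}

```text
t: 17.53
tcp_pos: [451.5, 47.8, 268.8]
ee_rot: [3.141, 0.0, 1.39]
wrist_force: [-0.1, 1.0, 6.5]
grip_width: 0.2
```

Run:
```python
from h import *
insand(); snap('scene','s9')
z=ld('s9');c=cv2.resize(cv2.cvtColor(z['im'],cv2.COLOR_RGB2BGR)[80:280,140:310],None,fx=3,fy=3,interpolation=cv2.INTER_CUBIC);cv2.imwrite('pics/c13.png',c)
```

```text
t 17.53 stand x 99.4 y -0.7 z 268.8  Fx -1.0 Fy -0.3 Fz 6.5
```

View pics/c13.png

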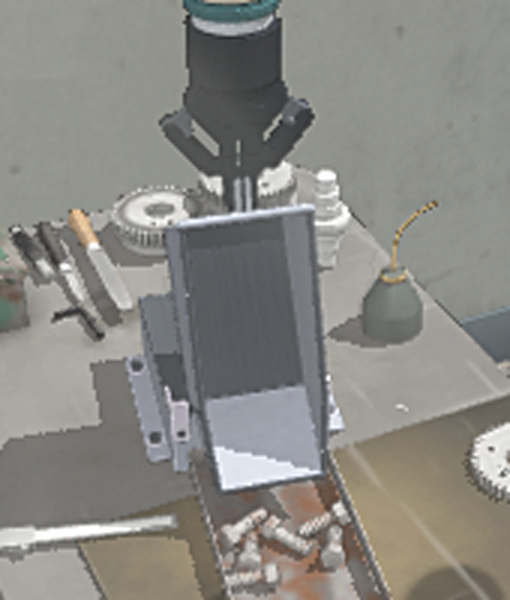

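The scuttle looks empty, and the bolts lie in the pan at about (225..345, 510..580). Zoom in to count them.

Run:
```python
from h import *
z=ld('s9');c=cv2.resize(cv2.cvtColor(z['im'],cv2.COLOR_RGB2BGR)[205:285,195:265],None,fx=7.4,fy=7.4,interpolation=cv2.INTER_CUBIC);cv2.imwrite('pics/c14.png',c)
snap('top','top5')
z=ld('top5');c=cv2.resize(cv2.cvtColor(z['im'],cv2.COLOR_RGB2BGR)[175:300,200:400],None,fx=4,fy=4,interpolation=cv2.INTER_CUBIC);cv2.imwrite('pics/c15.png',c)
insand()
```

```text
t 17.63 stand x 99.2 y -0.7 z 268.7  Fx 0.1 Fy 0.8 Fz 6.1
```

View pics/c14.png

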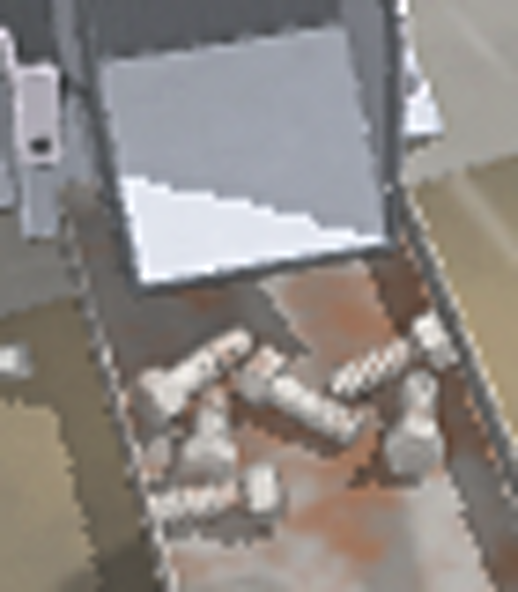

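View pics/c15.png

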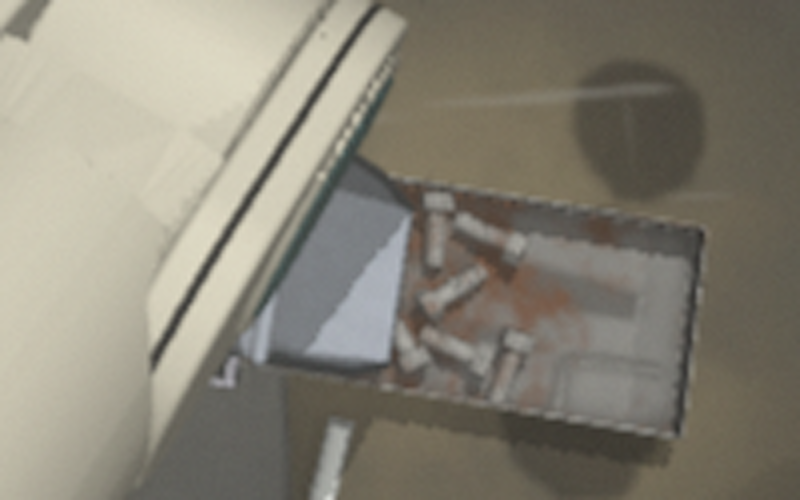

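Both views show six bolts in the pan. In the top crop they are at (437,230), (490,237), (453,290), (412,345), (455,345) and (510,365). The scuttle is empty, so I'll follow it back down.

{"method": "arm_command", "body": {
  "moves": [
    [[0.0034,0,-0.0002,0,1],[0.0034,0,-0.0002,0,1],[0.0034,0,-0.0001,0,1],[0.0034,0,-0.0001,0,1],[0.0034,0,0,0,1],[0.0034,0,0.0001,0,1],[0.0034,0,0.0001,0,1],[0.0034,0,0.0002,0,1],[0.0034,0,0.0003,0,1],[0.0034,0,0.0003,0,1],[0.0034,0,0.0003,0,1],[0.005,0,0.0007,0,1],[0.005,0,0.0007,0,1],[0.005,0,0.001,0,1],[0.005,0,0.001,0,1],[0.005,0,0.0012,0,1],[0.0049,0,0.0013,0,1]]
  ]
}}

```text
t: 19.05
tcp_pos: [463.5, 115.4, 261.7]
ee_rot: [3.142, -0.0, 1.391]
wrist_force: [0.8, 3.9, 1.4]
grip_width: 0.2
```

Run:
```python
from h import *
insand()
for t in (41,42,43): print(path(t))
```

```text
t 19.05 stand x 30.8 y -1.0 z 261.7  Fx -4.0 Fy 0.1 Fz 1.4
[ 27.40844258 260.7888614 ]
[ 30.67682457 261.73061901]
[ 33.96114471 262.61519205]
```

On path at 42°. Continue down.

{"method": "arm_command", "body": {
  "moves": [
    [[0.0049,0,0.0015,0,1],[0.0049,0,0.0015,0,1],[0.0048,0,0.0017,0,1],[0.0048,0,0.0018,0,1],[0.0047,0,0.002,0,1],[0.0047,0,0.002,0,1],[0.0046,0,0.0022,0,1],[0.0046,0,0.0023,0,1],[0.0045,0,0.0025,0,1],[0.0044,0,0.0025,0,1],[0.0043,0,0.0027,0,1],[0.0043,0,0.0027,0,1],[0.0042,0,0.0029,0,1],[0.0042,0,0.003,0,1],[0.004,0,0.0031,0,1],[0.004,0,0.0032,0,1]]
  ]
}}

```text
t: 20.38
tcp_pos: [476.7, 186.8, 224.2]
ee_rot: [3.141, -0.002, 1.392]
wrist_force: [1.3, 6.8, 1.5]
grip_width: 0.0
```

Run:
```python
from h import *
insand()
for t in (15,18): print(path(t))
```

```text
t 20.38 stand x -41.8 y -0.8 z 224.2  Fx -6.9 Fy 0.1 Fz 1.5
[-48.84820821 217.51498177]
[-41.15652102 224.21870153]
```

{"method": "arm_command", "body": {
  "moves": [
    [[0.0039,0,0.0033,0,1],[0.0038,0,0.0034,0,1],[0.0037,0,0.0035,0,1],[0.0037,0,0.0036,0,1],[0.0035,0,0.0037,0,1],[0.0035,0,0.0038,0,1],[0.0016,0,0.002,0,1],[0.0016,0,0.002,0,1],[0.0016,0,0.002,0,1],[0.0016,0,0.002,0,1],[0.0016,0,0.002,0,1],[0.0016,0,0.002,0,1],[0.0015,0,0.002,0,1],[0.0015,0,0.002,0,1]]
  ]
}}

```text
t: 21.55
tcp_pos: [483.6, 223.1, 187.3]
ee_rot: [3.14, -0.005, 1.393]
wrist_force: [3.1, 10.8, 3.9]
grip_width: 0.0
```

Run:
```python
from h import *
insand()
print(path(3))
```

```text
t 21.55 stand x -78.7 y -0.5 z 187.3  Fx -11.2 Fy 1.1 Fz 3.9
[-75.80545104 186.96605118]
```

{"method": "arm_command", "body": {
  "moves": [
    [[0.0008,0,0.001,0,1],[0.0008,0,0.001,0,1],[0.0008,0,0.001,0,1],[0.0008,0,0.001,0,1],[0.0008,0,0.001,0,1],[0.0008,0,0.001,0,1],[0.0008,0,0.0005,0,1],[0.0008,0,0.0005,0,1],[0.0008,0,0,0,1],[0.0008,0,0,0,1]]
  ]
}}

```text
t: 22.38
tcp_pos: [483.7, 226.7, 179.9]
ee_rot: [3.142, 0.001, 1.391]
wrist_force: [1.2, 1.3, 0.6]
grip_width: -0.3
```

Run:
```python
from h import *
insand()
```

```text
t 22.38 stand x -82.4 y -1.0 z 179.9  Fx -1.5 Fy 1.0 Fz 0.6
```

{"method": "arm_command", "body": {
  "moves": [
    [[0.0008,0,0,0,1],[0.0008,0,0,0,1],[0.0008,0,0,0,1],[0.0015,0,0,0,1],[0.003,0,0,0,1],[0.01,0,0,0,1],[0.02,0,0,0,1],[0.01,0,0,0,1],[0,0,-0.03,0,1],[0,0,-0.04,0,1],[0,0,-0.04,0,1],[0.03,0,0,0,1],[0.03,0,0,0,1],[0.03,0,0,0,1],[0,0,0,0,1]]
  ]
}}

```text
t: 23.63
tcp_pos: [507.5, 370.3, 288.8]
ee_rot: [-3.141, -0.003, 1.402]
wrist_force: [-0.5, 1.2, -1.0]
grip_width: -0.0
```

Run:
```python
from h import *
insand(); snap('scene','s10');snap('top','top6')
z=ld('s10');c=cv2.resize(cv2.cvtColor(z['im'],cv2.COLOR_RGB2BGR)[130:320,160:320],None,fx=3.1,fy=3.1,interpolation=cv2.INTER_CUBIC);cv2.imwrite('pics/c16.png',c)
z=ld('top6');c=cv2.resize(cv2.cvtColor(z['im'],cv2.COLOR_RGB2BGR)[175:295,160:400],None,fx=3.3,fy=3.3,interpolation=cv2.INTER_CUBIC);cv2.imwrite('pics/c17.png',c)
```

```text
t 23.63 stand x -227.9 y -3.3 z 288.8  Fx -1.1 Fy -0.7 Fz -1.0
```

View pics/c16.png

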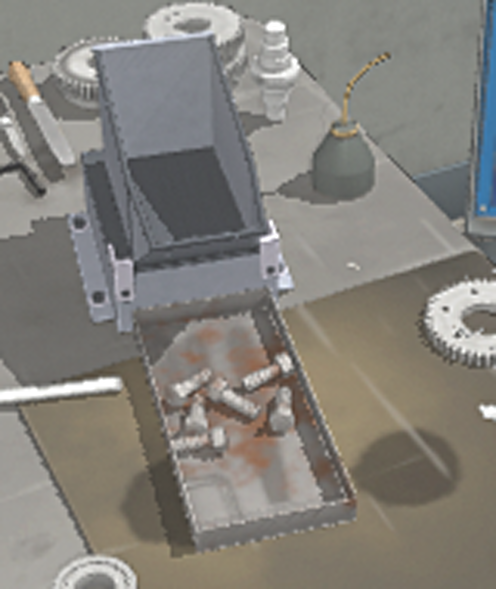

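View pics/c17.png

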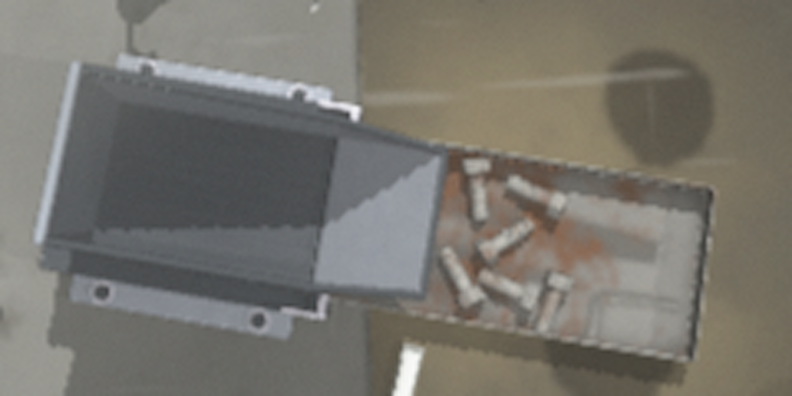

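The scuttle is back on the stand and empty, with six bolts in the pan. I'll check numerically that it stands flat, the pan is home and the bystanders haven't moved.

Run:
```python
from h import *
z0=ld('top0');z=ld('top6');P0=cloud(z0);P=cloud(z)
m=lambda z,h:None
q=lambda x,y:(160+x/3.3-.35,175+y/3.3-.35)
for n,h,L in [('bead',200,[(78,62),(40,242)]),('lip',142,[(446,150),(430,297)]),('pan',25,[(714,187),(690,360)])]:
    for a in L: d=ray(z,q(*a),h)[:2]-O; print(n,(d@X).round(1),(d@Y).round(1))
# floor & bead heights before/after
for n,zz,PP in(('before',z0,P0),('after',z,P)):
    for x0,x1,y0,y1 in[(-40,-25,-12,12),(40,55,-12,12),(0,15,-12,12)]:
        dx=(PP[...,:2]-O)@X;dy=(PP[...,:2]-O)@Y
        k=(dx>x0)&(dx<x1)&(dy>y0)&(dy<y1)&(PP[...,2]>60);print(n,x0,np.median(PP[k][:,2]).round(1) if k.any() else None,k.sum())
s0=ld('scene0')['im'].astype(int);s=ld('s10')['im'].astype(int)
D=np.abs(s-s0).max(2)
for n,(x0,x1,y0,y1) in {'oil':(258,290,140,198),'gear':(290,345,215,255)}.items(): print(n,(D[y0:y1,x0:x1]>40).mean().round(3))
D=np.abs(z['im'].astype(int)-z0['im']).max(2)
for n,(x0,x1,y0,y1) in {'oil':(190,222,120,170),'gear':(284,333,125,173),'scuttle rim':(165,185,190,260)}.items(): print(n,(D[y0:y1,x0:x1]>40).mean().round(3))
```

```text
bead -65.6 57.2
bead -66.9 -55.4
lip 169.8 45.4
lip 173.3 -49.8
pan 372.6 63.0
pan 369.2 -63.6
before -40 78.1 65
before 40 78.3 66
before 0 78.2 65
after -40 77.6 63
after 40 77.9 65
after 0 77.8 65
oil 0.0
gear 0.0
oil 0.0
gear 0.0
scuttle rim 0.016
```

Run:
```python
from h import *
a=ld('top4')['im'].astype(int);b=ld('top6')['im'].astype(int)
D=np.abs(a-b).max(2); print((D[225:290,340:380]>30).mean(),(D[225:290,330:378]>30).sum())
for f in('top4','top6'):
    z=ld(f);P=cloud(z); dx=(P[...,:2]-O)@X;dy=(P[...,:2]-O)@Y
    k=(P[...,2]>14)&(P[...,2]<35)&(dx>200)&(dx<385)&(abs(dy)<75)
    pts=np.c_[dx[k],dy[k]]
    for sgn in(1,-1):
        q=pts[(sgn*pts[:,1]>55)&(pts[:,0]<360)]
        c=np.polyfit(q[:,0],q[:,1],1);print(f,sgn,len(q),np.degrees(np.arctan(c[0])).round(2),np.polyval(c,236).round(1))
    q=pts[(pts[:,0]>360)&(abs(pts[:,1])<50)];c=np.polyfit(q[:,1],q[:,0],1);print(' end',len(q),np.degrees(np.arctan(c[0])).round(2),c[1].round(1))
```

```text
0.0 12
top4 1 75 -0.31 64.1
top4 -1 42 -0.26 -62.2
 end 74 0.28 371.4
top6 1 75 0.27 63.4
top6 -1 46 -0.43 -61.7
 end 70 0.13 371.4
```

Pan unmoved, in line and against the stand. I'm handing the job in.

```bash
python3 -c "
from bench import ctrl
print(ctrl.sense()['t']); print(ctrl.sign_off())"
```

```text
23.7333
the job is handed in; nothing more can be done
None
```

The job is done and handed in at 23.7 s; sign-off gives no verdict. I gripped the pan by its far end wall and slid it up against the stand. I then pushed the scuttle forward on its back wall with shut fingers to about 62°, and followed it back down the same path.

**Last checks:**
- **Pan:** its far end is 371 mm from the stand's origin against 372 wanted. It is within about 1 mm sideways and 0.5° of the stand's line, and it did not move during the pour. One hand-picked pair of far corners suggested about 1.5° of skew. The depth fit and a before/after image comparison did not bear that out.
- **Bolts:** all six are in the pan, counted in both the scene and top views, and the scuttle is empty.
- **Scuttle:** it stands flat, with floor heights of 77.6 to 77.9 mm at three places, and its front edge is behind the lugs. It measures 2 to 3 mm further forward than at the start. That fits the roughly 2 mm of play before the rod meets the lugs, and my readings are good to about 2 mm.
- **Oil can and ring gear:** no change in either view.
- **Forces:** the highest wrist reading I saw was about 13 N, while pressing the pan against the stand.

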